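# Roll the lying vial onto the reader's line and press scan

## Task

A sample vial lies on the bed of the flat label reader: push its top sideways, gently and with the fingertips only, in as many strokes as it takes, to roll it (not slide it) across the bed until it rests on the black line, lying along the line and centred over it. Then, with the vial left there untouched, press the round scan button on the reader fully down and let it go. Do not pick up the vial or roll it off the bed, and leave the things standing round the reader where they are.

Things in the scene. Friction and masses are not known exactly. Their poses are not given: they have to be found in the camera images.
- vial_mid (a point): middle of the lying glass sample vial with a ribbed white cap: on its axis, half-way along its 58 mm length, 12.4 mm above the bed. Body 25 mm in diameter, 44 mm long; cap 22 mm in diameter; 20 to 40 g. z runs along the vial from foot to cap. It starts within 6 degrees of parallel to the line, keeps its heading and stops at once when let go. A fingertip moving on its top rolls it half as far; pushed low on its side it may slide.
- line_mid (a point): middle of the black line, on the grey bed of the reader, 22 mm above the worktop. x runs along the line, y across it, z up. The line is 105 x 3 mm with a wider tick at each end. The flat bed reaches 52 mm either side along x, and from -88 to +148 mm along y, with end rims 4 mm high. The vial's middle starts 42 to 83 mm from the line on its +y side, within 12 mm of x = 0.
- scan_button_top (a point): centre of the top face of the grey round scan button (26 mm wide) in a black collar (42 mm wide, 12 mm high) on the reader's control strip, the side towards the robot. 21 mm above the bed when released; 81 mm to the -x side and 85 mm to the +y side of the line's middle (line_mid axes). Pressed straight down. The reader is a fixed flat white box, 165 (x) by 250 (y) by 22 mm.
- scan_button (a joint): travel of the scan button in m: 0 released, 0.005 fully down. It is a spring: about 1.2 N to start it, 4 N fully down.
- sample_vial: the same lying vial; origin at the centre of its foot, z along its axis from foot to cap.
- standing_vial: a vial of the same size with a black cap, standing upright behind the reader, 25 mm wide, 58 mm high; origin under its foot. Leave alone.
- jar: a small amber stoppered bottle, 43 mm wide, 111 mm high, standing beside the reader at its +y end; origin under its foot. Leave alone.
- stopper: a black rubber stopper, 32 mm wide, 30 mm high, standing behind the reader; origin under its foot. Leave alone.
- weigh: a small lidded glass weighing bottle, 32 mm wide, 56 mm high, standing behind the reader; origin under its foot. Leave alone.
Not all that is in view belongs to the job. What is shaped like the sample_vial but pink or turquoise is not meant.

How it is judged:
On the way, in this order (a step that is already met when the one before it is completed fails the run):
1. the vial rolls (by at least a quarter turn) and does not just slide (angle between sample_vial's own x axis and vertical below 1.57 rad).
2. the vial rests on the line, untouched (y of vial_mid in the frame of line_mid between -0.006 and 0.006 m and x of vial_mid in the frame of line_mid between -0.035 and 0.035 m and z of vial_mid in the frame of line_mid between 0.008 and 0.017 m and angle between the z axis of sample_vial and the x axis of line_mid, either way round below 0.2 rad and linear speed of sample_vial below 0.01 m/s and contact force between sample_vial and the arm below 0.05 N and contact force between sample_vial and the fingers below 0.05 N), for 0.2 s.
3. the scan button is pressed fully down (value of joint scan_button above 0.004 m), for 0.05 s.
At the end, for the whole second after the job is handed in: The vial lies at rest on the reader's bed, its middle within 6 mm of the line's centre (across it) and within 35 mm of its middle (along it), its axis within 0.2 rad of the line; the scan button has been pressed at least 4 of its 5 mm after that and has come up again (y of vial_mid in the frame of line_mid between -0.006 and 0.006 m and x of vial_mid in the frame of line_mid between -0.035 and 0.035 m and z of vial_mid in the frame of line_mid between 0.008 and 0.017 m and angle between the z axis of sample_vial and the x axis of line_mid, either way round below 0.2 rad and linear speed of sample_vial below 0.01 m/s and value of joint scan_button below 0.0015 m); the robot touches nothing.
It fails at once if the lying vial is lifted off the bed, stood up or tipped (z of vial_mid in the frame of line_mid above 0.02 m or angle between sample_vial's own z axis and vertical below 1.25 rad or angle between sample_vial's own z axis and vertical above 1.89 rad).
It fails at once if the vial falls off the reader (z of vial_mid in the frame of line_mid below 0.003 m).
It fails at once if the vial is hit or pressed hard by the fingers (over 40 N) (contact force between sample_vial and the fingers above 40 N).
It fails at once if the scan button is pressed while the vial is still off the line (value of joint scan_button above 0.003 m and (y of vial_mid in the frame of line_mid above 0.009 m or y of vial_mid in the frame of line_mid below -0.009 m)).
It fails at once if one of the four things standing round the reader is moved more than 15 mm (distance of any of standing_vial, jar, stopper, weigh from where it was at the start of the episode above 0.015 m).
It also fails if it takes over 61 s, if anything falls off the work surface, if the arm or the gripper's body presses on something with over 40 N, if the wrist force passes 120 N, or if a joint passes its speed limit or range.

## Robot

A 6-joint arm with a two-finger parallel gripper is mounted at the origin on a cart in front of the work surface, level with it; the furniture and walls round the work are solid. World frame = base frame: x ahead of the robot, y to its left, z up, the work surface at z = 0. Lengths are in m, angles in rad, forces in N, time in s.
With the tool pointing down it reaches from about 0.225 to 0.725 m from the base axis. Payload 3.1 kg.
Tool frame: the origin (TCP) lies midway between the tips of the shut fingers; the grasp point (between the pads) lies 19 mm behind it (manip.hold_point_z is the distance from the TCP to the grasp point, in m); z points along the fingers, y is the line along which they close (so a half turn about z gives the same grasp; the last joint's range is limited). The gripper opens to 85 mm and grips with 20 to 120 N. Pads are 22 mm wide; open, the fingers measure 114 mm over their backs; the gripper's body (76 mm by 85 mm) begins 54 mm behind the grasp point. The pads swing forward as they close: fully open they stand 13 mm farther back than shut.
Start: joints at [1.187, 0.048, 0.099, 1.622, 0, 1.443], TCP at [0.133, 0.508, 0.2] pointing down, gripper open.
Joint ranges: [-2.91, 2.91], [-0.99, 1.94], [-1.21, 1.42], [-2.12, 2.29], [-1.49, 1.47], [-3.14, 3.14]. Speed limits (rad/s): [2.79, 2.79, 3.14, 3.14, 3.14, 3.14].

## Interface

Orientations are given as a unit quaternion [x, y, z, w].
In Python, from rig import manip gives the robot as it stands.
- The arm moves only by the shell command python3 -m pendant 'ROWS' [FORCE]. ROWS is JSON, a list of rows, each an object with "delta_rot": the turn, a rotation vector about the world's x, y, z in units of 6 degrees (1.0 is 6 degrees), a list of three; "translation": the shift along the world's x, y, z in units of 60 mm (1.0 is 60 mm), a list of three; "grip": the closure, from 0 (fully open) to 1 (shut). A call has exactly 8 rows; each row shifts and turns the commanded pose from where the row before left it; what a row does not reach is not made up. A row lasts 1/8 s, in which the tool goes at most 62.5 mm and 10.7 degrees, less where a joint would pass 70% of its speed; a pose out of reach is approached as far as the arm can. A call with a number of a shift or a turn outside -1 to 1 is refused whole. A call with a gripper value outside its range is refused whole. The fingers move at their own pace and stop on an object; FORCE is the grip in N (left out, the last holds). Time passes only in rows, so rows that do not move let the fingers close, or fill a call up. It gives the time, the measured TCP pose, the force, the opening and the grip force at its end, in the units of the state.
- manip.sense(): the state, without advancing time (a new reading comes with each control period).
- manip.grab_frame(name): name is "scene" or "side" or "wrist"; returns a dict with "pixels" (480x640x3 uint8, red, green, blue), "range_z" (480x640 float32, m along the optical axis (not along the pixel's ray), 0 where there is no reading), "K" (3x3 intrinsics, pixels), "distortion" ([k1, k2, p1, p2, k3] as OpenCV has them; the pictures are not rectified), "camera_from_world" (4x4, takes a point from world to camera coordinates). Camera axes: x right, y up, looking along -z (the intrinsics and any distortion apply to the point x, -y, -z); pixel columns grow to the right and rows downward; lengths in m; the calibration is good to about 2 mm. A picture is of the moment at which its call begins.
- manip.finish_job(): hands the job in; it is judged then, once.
Trained networks look in the newest picture that a camera, given by its name, has taken for a name from the list of things; names that differ only in an ending like _2 or _b are one class to them, and where a whole thing is asked for, a point or a joint stands for the part that bears it (a point fixed in the world has none). Each returns a list of dicts, best first, with "score" (0 to 1); they miss things now and then, are a little off and sometimes report something else, mostly with a low value. They report only what shows in the picture. A call takes as long as a camera call. They do not tell look-alikes from the thing itself.
- manip.cut_out(label, camera): "pixels" (480x640 bool, what is visible of it) and "bbox" ([left, top, width, height] as shares, 0 to 1, of the picture: columns of its width, rows of its height, round what is visible of it).
- manip.landmark_of(label, camera): "at" ([column, row] as shares, 0 to 1, of the picture: columns of its width, rows of its height: a listed point, or the origin of a listed thing).
The state is a dict: "t": time; "joints": joint angles; "joint_velocities": joint speeds; "joint_efforts": joint torques, N m; "ee_pos": TCP position; "ee_rot": TCP orientation; "ft_force": force on the tool from outside, world axes, zero at the start; "ft_torque": the same for the moment, N m; "width": finger opening in m; "grip_force": force on a finger pad.
Only numpy, scipy, OpenCV 4.12 (cv2) and the standard library are available. Lean on these libraries where they do the work, as an engineer would, in place of code of your own. Each camera call takes 0.05 s, during which the arm holds its last target. There are 200 camera calls.

## Working session

There is one attempt and no reset: what is moved stays moved. The work goes in short steps, Python scripts to look and compute and a shell command to move; the robot and the scene stay as the last step left them, time stands still between calls to the robot, and variables do not carry over. Pictures are saved under pics/ and viewed, at most 10 in all, crops included, and the job is handed in when it is done.

```bash
mkdir -p pics; cat > h.py <<'E'
import numpy as np, cv2
from rig import manip
def ray(f,px):
    K=np.array(f["K"]);d=np.array(f["distortion"]);T=np.array(f["camera_from_world"])
    u=cv2.undistortPoints(np.array(px,float).reshape(-1,1,2),K,d).reshape(-1,2)
    R=T[:3,:3];t=T[:3,3]
    D=np.c_[u[:,0],-u[:,1],-np.ones(len(u))]
    return -R.T@t, D@R     # origin, dirs (unit depth)
def onz(f,px,z):
    o,D=ray(f,px); return o+D*((z-o[2])/D[:,2])[:,None]
def cloud(f,mask):
    r,c=np.nonzero(mask&(f["range_z"]>0)); o,D=ray(f,np.c_[c,r])
    return o+D*f["range_z"][r,c][:,None]
def save(f,n): cv2.imwrite(f"pics/{n}.png",f["pixels"][:,:,::-1])
E
python3 - <<'E'
from h import *
s=manip.sense();print(s["t"],s["ee_pos"],s["ee_rot"],s["width"])
Z={"vial_mid":.0344,"line_mid":.022,"scan_button_top":.043,"standing_vial":0,"jar":0,"stopper":0,"weigh":0}
for cam in("scene","side","wrist"):
    f=manip.grab_frame(cam);save(f,cam)
    for k,z in Z.items():
        for a in manip.landmark_of(k,cam)[:3]:
            p=[a["at"][0]*640,a["at"][1]*480];print(cam,k,round(a["score"],2),np.round(p),np.round(onz(f,[p],z)[0],3))
E
```

```text
0.0 [0.13259012 0.50725973 0.1988181 ] [ 1.27548947e-01  9.91831585e-01 -1.13489538e-03 -2.92615894e-04] 0.08536420092498563
scene vial_mid 0.94 [257. 308.] [0.57  0.522 0.034]
scene vial_mid 0.82 [354. 234.] [0.639 0.238 0.034]
scene vial_mid 0.56 [375. 279.] [0.499 0.325 0.034]
scene line_mid 0.73 [414. 300.] [0.427 0.309 0.022]
scene line_mid 0.57 [389. 273.] [0.509 0.278 0.022]
scene scan_button_top 0.67 [415. 304.] [0.404 0.338 0.043]
scene standing_vial 0.6 [332. 279.] [0.588 0.344 0.   ]
scene jar 0.68 [311. 341.] [0.484 0.485 0.   ]
scene stopper 0.59 [340. 264.] [0.615 0.3   0.   ]
side vial_mid 0.91 [336. 355.] [0.587 0.532 0.034]
side vial_mid 0.64 [387. 259.] [0.503 0.314 0.034]
side line_mid 0.84 [377. 251.] [0.514 0.272 0.022]
side scan_button_top 0.5 [448. 262.] [0.409 0.332 0.043]
side standing_vial 0.95 [342. 288.] [0.575 0.345 0.   ]
side jar 0.94 [411. 353.] [0.484 0.491 0.   ]
side jar 0.28 [401. 257.] [0.473 0.257 0.   ]
side stopper 0.86 [316. 274.] [0.617 0.307 0.   ]
side weigh 0.78 [335. 315.] [0.586 0.412 0.   ]
```

View pics/side.png

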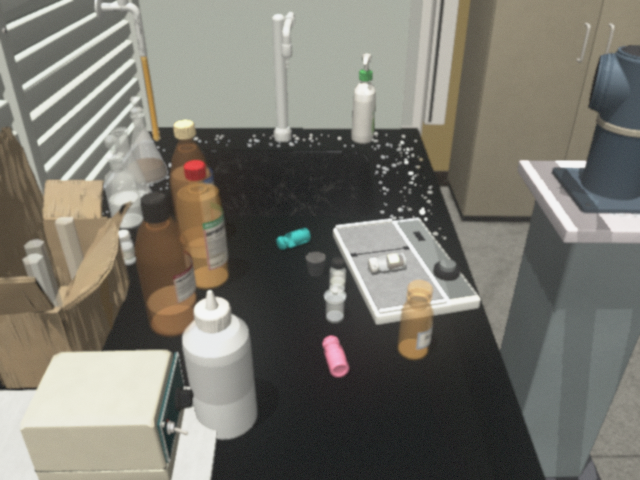

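View pics/scene.png

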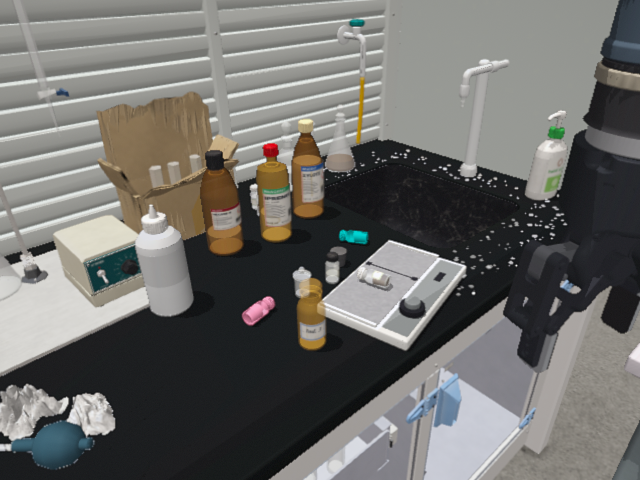

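Side view: the line is at (380,251), the white-capped vial at (387,262) on its near side, the button at (446,268) and the jar at (415,325). The standing vial, weighing bottle and stopper are on the left, and the pink and turquoise vials are decoys. The scene view agrees. I get a reader yaw of about 16.6°, so I'm moving above the vial with the fingers shut.

```bash
python3 -m pendant '[{"translation":[0.7,-0.35,0],"delta_rot":[0,0,-1],"grip":1},{"translation":[0.7,-0.35,0],"delta_rot":[0,0,-1],"grip":1},{"translation":[0.7,-0.35,0],"delta_rot":[0,0,-1],"grip":1},{"translation":[0.7,-0.35,0],"delta_rot":[0,0,-1],"grip":1},{"translation":[0.7,-0.35,0],"delta_rot":[0,0,-1],"grip":1},{"translation":[0.7,-0.35,0],"delta_rot":[0,0,-1],"grip":1},{"translation":[0.7,-0.35,0],"delta_rot":[0,0,-1],"grip":1},{"translation":[0.7,-0.35,0],"delta_rot":[0,0,-1],"grip":1}]' 30
python3 - <<'E'
from h import *
from scipy.spatial.transform import Rotation as R
s=manip.sense();M=R.from_quat(s["ee_rot"]).as_matrix();print(s["t"],s["ee_pos"],M.round(3).tolist(),s["ft_force"])
for cam in("wrist",):
    f=manip.grab_frame(cam);save(f,cam+"1")
    for k,z in {"vial_mid":.0344,"line_mid":.022,"scan_button_top":.043}.items():
        for a in manip.landmark_of(k,cam)[:3]:
            p=[a["at"][0]*640,a["at"][1]*480];print(cam,k,round(a["score"],2),np.round(p),np.round(onz(f,[p],z)[0],3))
    for k in("vial_mid","sample_vial"):
      for a in manip.cut_out(k,cam)[:2]: 
        P=cloud(f,a["pixels"]);print(k,a["score"],len(P),np.median(P,0),P.max(0),a["bbox"])
E
```

```text
t: 2.2
ee_pos: [0.4702, 0.3391, 0.2]
ee_rot: [0.521, 0.853, 0.0, -0.0]
ft_force: [-0.1, 0.8, -0.3]
width: -0.0002
grip_force: 0.0
2.2 [0.47017919 0.33911097 0.20003929] [[-0.456, 0.89, 0.0], [0.89, 0.456, 0.0], [0.0, 0.0, -1.0]] [-0.13742033  0.78281457 -0.28705186]
wrist vial_mid 0.86 [336. 246.] [0.508 0.322 0.034]
wrist vial_mid 0.75 [494. 115.] [0.579 0.502 0.034]
wrist line_mid 0.98 [316. 281.] [0.511 0.273 0.022]
wrist line_mid 0.57 [404. 249.] [0.578 0.349 0.022]
wrist scan_button_top 0.7 [388.  86.] [0.477 0.476 0.043]
wrist scan_button_top 0.57 [254. 195.] [0.412 0.333 0.043]
vial_mid 0.88 1714 [0.58573037 0.50822762 0.0221842 ] [0.61228759 0.54618151 0.0270664 ] [0.7438, 0.1698, 0.0611, 0.1344]
sample_vial 0.67 1752 [0.58555349 0.50787991 0.02211666] [0.61228759 0.54407091 0.0270664 ] [0.7356, 0.1635, 0.0755, 0.15]
sample_vial 0.64 1316 [0.50376046 0.32527896 0.04430225] [0.53890019 0.34011441 0.04854855] [0.4759, 0.479, 0.0991, 0.0637]
```

View pics/wrist1.png

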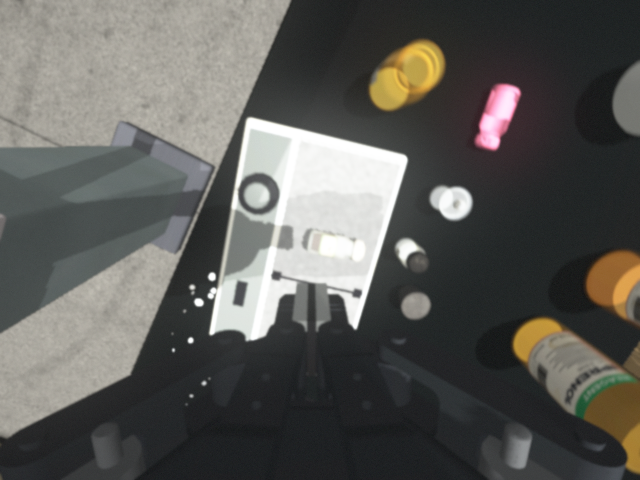

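The wrist view shows the line's end ticks at (277,274) and (358,294). The vial runs from (307,240) to its cap at (364,250), and the button is at (258,193).

```bash
cat >> h.py <<'E'
def linef(f,px):
    e=onz(f,px,.022);m=e.mean(0);x=e[1]-e[0];L=np.linalg.norm(x);x=x/L;y=np.array([-x[1],x[0],0]);return m,x,y,L
def vial(f,cam,near):
    best=[]
    for k in("sample_vial","vial_mid"):
      for a in manip.cut_out(k,cam):
        P=cloud(f,a["pixels"])
        if len(P)<100: continue
        P=P[(P[:,2]>.030)]
        if len(P)>50 and np.linalg.norm(np.median(P,0)[:2]-near)<.06: return P
E
python3 - <<'E'
from h import *
f=manip.grab_frame("wrist")
m,x,y,L=linef(f,[[277,274.5],[358,293.5]]);print("line",m,x,np.degrees(np.arctan2(x[1],x[0])),L)
b=m-.081*x+.085*y;print("button pred",b)
P=vial(f,"wrist",[.504,.325]);q=(P-m)@np.c_[x,y]
print("vial in line: lo/hi pct",np.percentile(q,[1,50,99],axis=0).round(4).tolist(),"top z",np.percentile(P[:,2],[50,98]))
top=q[P[:,2]>np.percentile(P[:,2],60)]
r=cv2.fitLine(q.astype(np.float32),cv2.DIST_L2,0,.01,.01).ravel();print("axis deg",np.degrees(np.arctan(r[1]/r[0])),"c",r[2:])
e=onz(f,[[306,241],[364,249]],.0344);print("ends",((e-m)@np.c_[x,y]).round(4))
bed=cloud(f,np.pad(np.ones((20,40),bool),((215,245),(310,290))));print("bed z",np.median(bed[:,2]))
E
```

```text
line [0.51188949 0.27199207 0.022     ] [0.97321764 0.22988566 0.        ] 13.290340264844788 0.09266187734654036
button pred [0.41351858 0.33609483 0.022     ]
vial in line: lo/hi pct [[-0.0216, 0.0403], [0.0037, 0.054], [0.0332, 0.0629]] top z [0.04444592 0.04775282]
axis deg 1.8593353 c [0.00446435 0.0533586 ]
ends [[-0.0253  0.0484]
 [ 0.0351  0.0547]]
bed z 0.022224604201509263
```

```bash
python3 -m pendant '[{"translation":[0.1,-0.05,-0.4],"delta_rot":[0,0,-0.4],"grip":1},{"translation":[0.1,-0.05,-0.4],"delta_rot":[0,0,-0.4],"grip":1},{"translation":[0.1,-0.04,-0.4],"delta_rot":[0,0,-0.4],"grip":1},{"translation":[0.1,-0.04,-0.4],"delta_rot":[0,0,-0.4],"grip":1},{"translation":[0.03,0,-0.4],"delta_rot":[0,0,-0.2],"grip":1},{"translation":[0,0,-0.25],"delta_rot":[0,0,0],"grip":1},{"translation":[0,0,-0.08],"delta_rot":[0,0,0],"grip":1},{"translation":[0,0,0],"delta_rot":[0,0,0],"grip":1}]'
python3 - <<'E'
from h import *
f=manip.grab_frame("wrist");g=manip.grab_frame("side")
a=f["pixels"][120:480,140:540];b=cv2.resize(g["pixels"][200:320,320:490],(510,360),interpolation=cv2.INTER_CUBIC)
b=b[:,:400];cv2.imwrite("pics/close.png",np.hstack([a,b])[:,:,::-1])
P=vial(f,"wrist",[.504,.325]);print(None if P is None else (len(P),P.mean(0),P.max(0)))
E
```

```text
t: 3.6
ee_pos: [0.4945, 0.3295, 0.0607]
ee_rot: [0.598, 0.802, 0.0, 0.0]
ft_force: [-0.1, -0.5, -0.5]
width: 0.0002
grip_force: 0.0
(2913, array([0.50567791, 0.32728524, 0.04323955]), array([0.53480729, 0.34006646, 0.09552375]))
```

View pics/close.png

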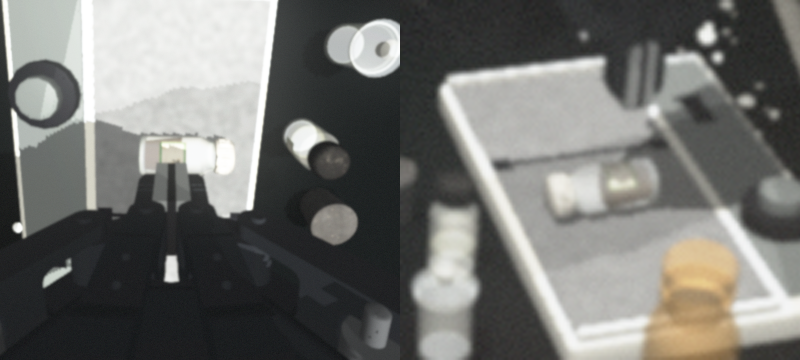

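```bash
cat >> h.py <<'E'
def proj(f,P):
    T=np.array(f["camera_from_world"]);C=np.atleast_2d(P)@T[:3,:3].T+T[:3,3];C=C*[1,-1,-1]
    return cv2.projectPoints(C,np.zeros(3),np.zeros(3),np.array(f["K"]),np.array(f["distortion"]))[0].reshape(-1,2)
E
python3 - <<'E'
from h import *
s=manip.sense();p=np.array(s["ee_pos"]);print(p)
g=manip.grab_frame("side");f=manip.grab_frame("wrist")
v=np.array([.5035,.322,.0344])
for n,c in(("side",g),("wrist",f)):
    print(n,"tcp",proj(c,p),"vialmid",proj(c,v),"line",proj(c,[.512,.272,.022]))
    for k in("vial_mid","line_mid"): print(k,[(a["score"],np.multiply(a["at"],[640,480])) for a in manip.landmark_of(k,n)[:2]])
# vial top points: in wrist depth
c=cloud(f,np.ones((480,640),bool));m=np.array([.512,.272,.022]);th=np.radians(14.5);x=np.array([np.cos(th),np.sin(th),0]);y=np.array([-x[1],x[0],0])
q=np.c_[(c-m)@x,(c-m)@y,c[:,2]]
for lo in(-.025,-.018,-.01,-.002,.006,.014,.022,.03):
    w=q[(q[:,0]>lo)&(q[:,0]<lo+.008)&(q[:,1]>.025)&(q[:,1]<.08)&(q[:,2]>.036)&(q[:,2]<.055)]
    if len(w): print(lo,len(w),"y range",np.percentile(w[:,1],[2,50,98]).round(4),"z98",np.percentile(w[:,2],98).round(4))
E
```

```text
[0.49540351 0.32963848 0.06161148]
side tcp [[394.01911166 250.3208881 ]] vialmid [[387.19320616 262.02374809]] line [[378.92907053 251.16399956]]
vial_mid [(0.83, array([334.592, 352.896])), (0.74, array([291.072, 239.904]))]
line_mid []
wrist tcp [[311.37610922 274.95065052]] vialmid [[320.08879995 273.35991214]] line [[310.29472976 334.08443554]]
vial_mid [(0.88, array([325.504, 273.984])), (0.76, array([560.512,   9.888]))]
line_mid []
-0.025 263 y range [0.0407 0.0539 0.0618] z98 0.0475
-0.018 490 y range [0.0415 0.0541 0.0622] z98 0.0474
-0.01 347 y range [0.0503 0.0571 0.0623] z98 0.0478
-0.002 339 y range [0.0507 0.0576 0.0625] z98 0.0477
0.006 443 y range [0.0434 0.0554 0.0626] z98 0.0475
0.014 423 y range [0.0426 0.0541 0.0624] z98 0.0473
0.022 416 y range [0.0427 0.0537 0.0609] z98 0.0456
0.03 284 y range [0.0431 0.0539 0.061 ] z98 0.0455
```

```bash
python3 -m pendant '[{"translation":[0.01,-0.05,-0.1],"delta_rot":[0,0,0],"grip":1},{"translation":[0,0,-0.1],"delta_rot":[0,0,0],"grip":1},{"translation":[0,0,-0.01],"delta_rot":[0,0,0],"grip":1},{"translation":[0,0,-0.01],"delta_rot":[0,0,0],"grip":1},{"translation":[0,0,0],"delta_rot":[0,0,0],"grip":1},{"translation":[0,0,0],"delta_rot":[0,0,0],"grip":1},{"translation":[0,0,0],"delta_rot":[0,0,0],"grip":1},{"translation":[0,0,0],"delta_rot":[0,0,0],"grip":1}]'
python3 -c "
from h import *
s=manip.sense();print(s['ee_pos'],s['ft_force'])"
```

```text
t: 5.05
ee_pos: [0.4953, 0.3261, 0.0471]
ee_rot: [0.598, 0.801, 0.0, 0.0]
ft_force: [0.8, 0.8, -0.4]
width: -0.0002
grip_force: 0.0
[0.49529931 0.32612962 0.04708952] [ 0.8099136   0.78175683 -0.40157349]
```

Commanded z is about 0.0469 and there is no clear contact force yet, so I'll ease down.

```bash
python3 -m pendant '[{"translation":[0,0,-0.01],"delta_rot":[0,0,0],"grip":1},{"translation":[0,0,0],"delta_rot":[0,0,0],"grip":1},{"translation":[0,0,-0.01],"delta_rot":[0,0,0],"grip":1},{"translation":[0,0,0],"delta_rot":[0,0,0],"grip":1},{"translation":[0,0,0],"delta_rot":[0,0,0],"grip":1},{"translation":[0,0,0],"delta_rot":[0,0,0],"grip":1},{"translation":[0,0,0],"delta_rot":[0,0,0],"grip":1},{"translation":[0,0,0],"delta_rot":[0,0,0],"grip":1}]'
```

```text
t: 6.05
ee_pos: [0.4952, 0.3261, 0.0458]
ee_rot: [0.598, 0.801, 0.0, -0.0]
ft_force: [-0.2, -0.3, 0.7]
width: 0.0
grip_force: 0.0
```

```bash
python3 -m pendant '[{"translation":[0,0,-0.01],"delta_rot":[0,0,0],"grip":1},{"translation":[0,0,0],"delta_rot":[0,0,0],"grip":1},{"translation":[0,0,0],"delta_rot":[0,0,0],"grip":1},{"translation":[0,0,0],"delta_rot":[0,0,0],"grip":1},{"translation":[0,0,-0.01],"delta_rot":[0,0,0],"grip":1},{"translation":[0,0,0],"delta_rot":[0,0,0],"grip":1},{"translation":[0,0,0],"delta_rot":[0,0,0],"grip":1},{"translation":[0,0,0],"delta_rot":[0,0,0],"grip":1}]'
```

```text
t: 7.05
ee_pos: [0.4952, 0.3261, 0.0446]
ee_rot: [0.598, 0.801, -0.0, 0.0]
ft_force: [-0.3, 0.6, -0.0]
width: 0.0002
grip_force: 0.0
```

```bash
python3 - <<'E'
from h import *
f=manip.grab_frame("wrist");g=manip.grab_frame("side");h=manip.grab_frame("scene")
def crop(f,c,w,hh,s):
    x,y=c;return cv2.resize(f["pixels"][y-hh//2:y+hh//2,x-w//2:x+w//2],None,fx=s,fy=s,interpolation=cv2.INTER_CUBIC)
a=crop(f,(320,270),100,75,4);b=crop(g,(390,255),100,75,4);c=crop(h,(380,280),100,75,4)
cv2.imwrite("pics/c2.png",np.vstack([np.hstack([a,b]),np.hstack([c,c*0])])[:,:,::-1])
p=manip.sense()["ee_pos"]
for n,F in(("wrist",f),("side",g),("scene",h)): print(n,proj(F,p))
E
```

```text
wrist [[311.36354279 275.02821183]]
side [[393.10619499 258.14443967]]
scene [[376.97756108 275.57906014]]
```

View pics/c2.png

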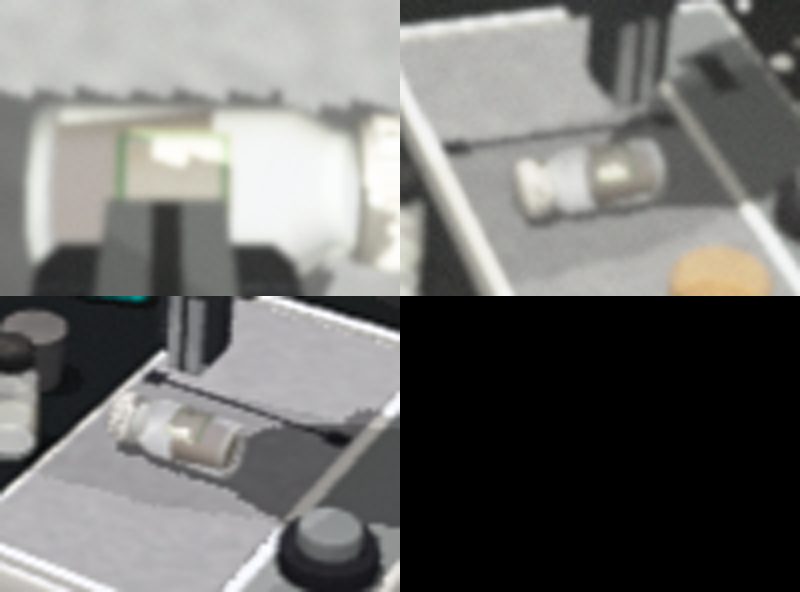

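In both outside views the fingertips show well away from the projected TCP, at side pixel (399,243) and scene pixel (379,261). I'll triangulate where they really are.

```bash
python3 - <<'E'
from h import *
g=manip.grab_frame("side");h=manip.grab_frame("scene");w=manip.grab_frame("wrist")
def tri(*ob):
    A=np.zeros((3,3));b=np.zeros(3)
    for f,p in ob:
        o,D=ray(f,[p]);d=D[0]/np.linalg.norm(D[0]);M=np.eye(3)-np.outer(d,d);A+=M;b+=M@o
    return np.linalg.solve(A,b)
print("tip",tri((g,(398.5,243)),(h,(377.5,260.5))))
print("+wrist",tri((g,(398.5,243)),(h,(377.5,260.5)),(w,(311.5,282))))
for n,f,p in(("side",g,(401,238)),("scene",h,(378,256)),("wrist",w,(311,288))):
    print(n,cloud(f,np.pad(np.ones((4,4),bool),((p[1]-2,478-p[1]),(p[0]-2,638-p[0])))).round(3)[::5].tolist())
print("vial cap tri",tri((g,(373.5,265)),(h,(361.5,274))))
print("line tick",tri((g,(353.5,254)),(h,(368,263))))
for f,n in((g,"side"),(h,"scene")):
  for a in manip.cut_out("sample_vial",n)[:4]:
    P=cloud(f,a["pixels"]);print(n,a["score"],np.median(P,0).round(3))
E
```

```text
tip [0.49034083 0.3330579  0.07878249]
+wrist [0.49085248 0.33483992 0.07947216]
side [[0.491, 0.339, 0.093], [0.489, 0.337, 0.09], [0.487, 0.336, 0.088], [0.486, 0.34, 0.089]]
scene [[0.49, 0.338, 0.095], [0.489, 0.336, 0.093], [0.488, 0.334, 0.09], [0.487, 0.333, 0.088]]
wrist [[0.491, 0.336, 0.084], [0.492, 0.336, 0.085], [0.492, 0.336, 0.086], [0.492, 0.336, 0.087]]
vial cap tri [0.52593103 0.3319604  0.03538953]
line tick [0.55500108 0.2845922  0.02420382]
side 0.68 [0.588 0.522 0.021]
side 0.65 [0.505 0.332 0.041]
side 0.65 [0.657 0.229 0.019]
scene 0.75 [0.583 0.515 0.019]
scene 0.65 [0.499 0.329 0.041]
scene 0.5 [0.654 0.226 0.017]
```

```bash
python3 - <<'E'
from h import *
f=manip.grab_frame("wrist");o=cv2.imread("pics/wrist1.png")
cr=lambda im:cv2.resize(im[225:325,260:360],(400,400),interpolation=cv2.INTER_CUBIC)
cv2.imwrite("pics/c3.png",np.hstack([cr(o),cr(f["pixels"][:,:,::-1])]))
E
```

```text
(no output)
```

View pics/c3.png

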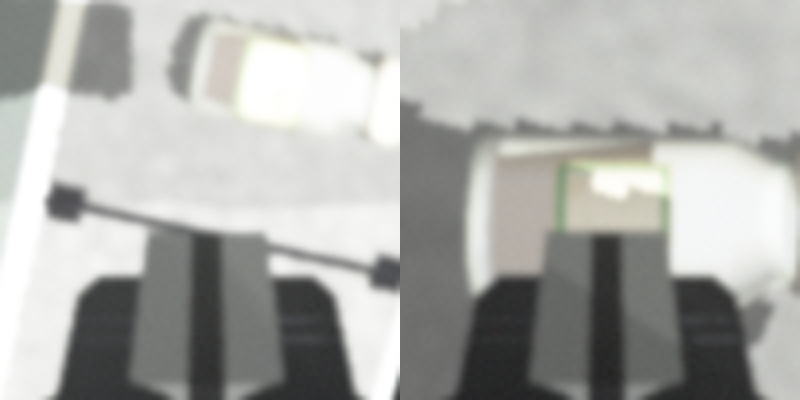

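The green rectangle is the vial's own label. The real tip face sits about 33 mm above the reported TCP while x and y agree, which explains why there was no contact. I'll descend with force checks.

```bash
python3 -m pendant '[{"translation":[0,0,-0.05],"delta_rot":[0,0,0],"grip":1},{"translation":[0,0,-0.05],"delta_rot":[0,0,0],"grip":1},{"translation":[0,0,-0.05],"delta_rot":[0,0,0],"grip":1},{"translation":[0,0,-0.05],"delta_rot":[0,0,0],"grip":1},{"translation":[0,0,-0.05],"delta_rot":[0,0,0],"grip":1},{"translation":[0,0,-0.05],"delta_rot":[0,0,0],"grip":1},{"translation":[0,0,-0.05],"delta_rot":[0,0,0],"grip":1},{"translation":[0,0,0],"delta_rot":[0,0,0],"grip":1}]'
python3 - <<'E'
from h import *
g=manip.grab_frame("side");h=manip.grab_frame("scene")
cr=lambda f,x,y:cv2.resize(f["pixels"][y-37:y+38,x-50:x+50],(400,300),interpolation=cv2.INTER_CUBIC)
cv2.imwrite("pics/c4.png",np.hstack([cr(g,390,255),cr(h,380,280)])[:,:,::-1])
E
```

```text
t: 8.5
ee_pos: [0.4949, 0.326, 0.0232]
ee_rot: [0.598, 0.801, -0.0, -0.0]
ft_force: [-0.3, 0.3, -0.1]
width: 0.0002
grip_force: 0.0
```

View pics/c4.png

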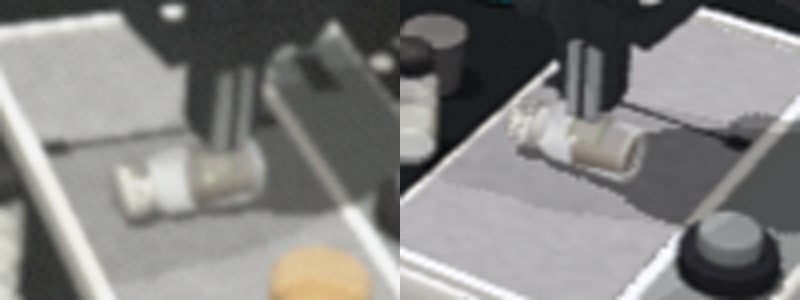

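The tips are now just above the vial, at about side pixel (397,255). Probing down slowly.

```bash
python3 -m pendant '[{"translation":[0,0,-0.05],"delta_rot":[0,0,0],"grip":1},{"translation":[0,0,-0.05],"delta_rot":[0,0,0],"grip":1},{"translation":[0,0,-0.02],"delta_rot":[0,0,0],"grip":1},{"translation":[0,0,-0.01],"delta_rot":[0,0,0],"grip":1},{"translation":[0,0,-0.01],"delta_rot":[0,0,0],"grip":1},{"translation":[0,0,0],"delta_rot":[0,0,0],"grip":1},{"translation":[0,0,0],"delta_rot":[0,0,0],"grip":1},{"translation":[0,0,0],"delta_rot":[0,0,0],"grip":1}]'
python3 - <<'E'
from h import *
g=manip.grab_frame("side");h=manip.grab_frame("scene")
print([manip.sense()["ft_force"]])
E
```

```text
t: 9.6
ee_pos: [0.4952, 0.3262, 0.0155]
ee_rot: [0.598, 0.802, 0.0, -0.0]
ft_force: [-2.3, -0.2, 2.0]
width: 0.0002
grip_force: 1.4
[array([-2.1814747 , -0.43781898,  3.3958225 ])]
```

```bash
python3 -m pendant '[{"translation":[0.018,-0.064,0],"delta_rot":[0,0,0],"grip":1},{"translation":[0.018,-0.064,0],"delta_rot":[0,0,0],"grip":1},{"translation":[0.018,-0.064,0],"delta_rot":[0,0,0],"grip":1},{"translation":[0.018,-0.064,0],"delta_rot":[0,0,0],"grip":1},{"translation":[0.018,-0.064,0],"delta_rot":[0,0,0],"grip":1},{"translation":[0.018,-0.064,0],"delta_rot":[0,0,0],"grip":1},{"translation":[0,0,0],"delta_rot":[0,0,0],"grip":1},{"translation":[0,0,0],"delta_rot":[0,0,0],"grip":1}]'
cat >> h.py <<'E'
m0=np.array([.512,.272,.022]);th=np.radians(14.5);X=np.array([np.cos(th),np.sin(th),0]);Y=np.array([-X[1],X[0],0])
def report():
    s=manip.sense();p=np.array(s["ee_pos"]);print("t",s["t"],"F",np.round(s["ft_force"],1),"z",p[2].round(4),"tip in line",((p-m0)@X).round(4),((p-m0)@Y).round(4))
    for n in("wrist","side","scene"):
        f=manip.grab_frame(n)
        for z,k in((.0344,"vial_mid"),(.022,"line_mid")):
            for a in manip.landmark_of(k,n):
                w=onz(f,[np.multiply(a["at"],[640,480])],z)[0]-m0
                if np.linalg.norm(w)<.1: print(n,k,round(a["score"],2),(w@X).round(4),(w@Y).round(4))
        c=cloud(f,np.ones((480,640),bool))-m0;q=np.c_[c@X,c@Y,c[:,2]+.022]
        for a,b in((-.022,-.012),(.012,.032)):
            w=q[(q[:,0]>a)&(q[:,0]<b)&(abs(q[:,1])<.085)&(q[:,2]>.036)&(q[:,2]<.05)]
            if len(w)>30: print("  ",n,a,len(w),"y",np.percentile(w[:,1],[3,50,97]).round(4),"xmax",w[:,0].max().round(4))
E
python3 -c "from h import *
report()"
```

```text
t: 10.7
ee_pos: [0.5018, 0.3027, 0.0154]
ee_rot: [0.598, 0.801, -0.0, 0.0]
ft_force: [-2.1, -1.0, 5.8]
width: 0.0
grip_force: 2.6
t 10.7 F [-2.1 -1.   5.8] z 0.0154 tip in line -0.0022 0.0323
wrist vial_mid 0.91 0.0079 0.0381
wrist vial_mid 0.57 -0.0226 0.0366
   wrist -0.022 857 y [0.0312 0.043  0.0499] xmax -0.012
   wrist 0.012 1803 y [0.0307 0.042  0.0496] xmax 0.032
side vial_mid 0.71 0.01 0.045
side line_mid 0.78 -0.0052 0.0001
   side -0.022 61 y [0.0364 0.0473 0.0528] xmax -0.0122
   side 0.012 128 y [0.0361 0.0463 0.0521] xmax 0.032
scene vial_mid 0.78 0.0035 0.0379
scene line_mid 0.92 -0.0033 -0.0006
   scene -0.022 67 y [0.0307 0.0439 0.0502] xmax -0.0128
   scene 0.012 94 y [0.0338 0.0446 0.0498] xmax 0.0319
```

The vial rolled from y≈0.052 to 0.0405 with a gentle force. Next stroke: lift, go back, lower and roll 27 mm.

```bash
python3 -m pendant '[{"translation":[0,0,0.1],"delta_rot":[0,0,0],"grip":1},{"translation":[-0.034,0.12,0],"delta_rot":[0,0,0],"grip":1},{"translation":[-0.034,0.12,0],"delta_rot":[0,0,0],"grip":1},{"translation":[0,0,0],"delta_rot":[0,0,0],"grip":1},{"translation":[0,0,-0.05],"delta_rot":[0,0,0],"grip":1},{"translation":[0,0,-0.03],"delta_rot":[0,0,0],"grip":1},{"translation":[0,0,-0.02],"delta_rot":[0,0,0],"grip":1},{"translation":[0,0,0],"delta_rot":[0,0,0],"grip":1}]'
python3 -m pendant '[{"translation":[0.02,-0.072,0],"delta_rot":[0,0,0],"grip":1},{"translation":[0.02,-0.072,0],"delta_rot":[0,0,0],"grip":1},{"translation":[0.02,-0.072,0],"delta_rot":[0,0,0],"grip":1},{"translation":[0.02,-0.072,0],"delta_rot":[0,0,0],"grip":1},{"translation":[0.02,-0.072,0],"delta_rot":[0,0,0],"grip":1},{"translation":[0.02,-0.072,0],"delta_rot":[0,0,0],"grip":1},{"translation":[0,0,0],"delta_rot":[0,0,0],"grip":1},{"translation":[0,0,0.1],"delta_rot":[0,0,0],"grip":1}]'
python3 -c "from h import *
report()"
```

```text
t: 12.15
ee_pos: [0.4975, 0.3174, 0.0154]
ee_rot: [0.598, 0.801, -0.0, -0.0]
ft_force: [-1.4, 0.5, 1.7]
width: -0.0
grip_force: 0.8
t: 13.15
ee_pos: [0.5049, 0.2911, 0.0203]
ee_rot: [0.598, 0.801, -0.0, 0.0]
ft_force: [-0.4, 0.8, -0.9]
width: -0.0
grip_force: 0.0
t 13.15 F [-0.4  0.8 -0.9] z 0.0203 tip in line -0.0021 0.0203
wrist vial_mid 0.96 0.0078 0.0243
wrist line_mid 0.55 0.0989 0.0116
   wrist -0.022 792 y [0.018  0.0294 0.0361] xmax -0.012
   wrist 0.012 1699 y [0.0172 0.0284 0.036 ] xmax 0.032
side vial_mid 0.68 0.0064 0.0318
side line_mid 0.94 -0.0018 0.0049
   side -0.022 62 y [0.0212 0.033  0.0399] xmax -0.0121
   side 0.012 130 y [0.022  0.0334 0.039 ] xmax 0.0319
scene vial_mid 0.56 0.0003 0.0349
scene line_mid 0.89 -0.0015 0.0013
   scene -0.022 66 y [0.016  0.03   0.0365] xmax -0.0121
   scene 0.012 92 y [0.0205 0.0315 0.0374] xmax 0.0319
```

```bash
python3 -m pendant '[{"translation":[-0.03,0.108,0],"delta_rot":[0,0,0],"grip":1},{"translation":[-0.03,0.108,0],"delta_rot":[0,0,0],"grip":1},{"translation":[0,0,0],"delta_rot":[0,0,0],"grip":1},{"translation":[0,0,-0.05],"delta_rot":[0,0,0],"grip":1},{"translation":[0,0,-0.03],"delta_rot":[0,0,0],"grip":1},{"translation":[0,0,-0.02],"delta_rot":[0,0,0],"grip":1},{"translation":[0,0,0],"delta_rot":[0,0,0],"grip":1},{"translation":[0,0,0],"delta_rot":[0,0,0],"grip":1}]'
python3 -m pendant '[{"translation":[0.02,-0.072,0],"delta_rot":[0,0,0],"grip":1},{"translation":[0.02,-0.072,0],"delta_rot":[0,0,0],"grip":1},{"translation":[0.02,-0.072,0],"delta_rot":[0,0,0],"grip":1},{"translation":[0.02,-0.072,0],"delta_rot":[0,0,0],"grip":1},{"translation":[0.02,-0.072,0],"delta_rot":[0,0,0],"grip":1},{"translation":[0.02,-0.072,0],"delta_rot":[0,0,0],"grip":1},{"translation":[0,0,0],"delta_rot":[0,0,0],"grip":1},{"translation":[0,0,0.1],"delta_rot":[0,0,0],"grip":1}]'
python3 -c "from h import *
report()"
```

```text
t: 14.6
ee_pos: [0.5012, 0.3044, 0.0154]
ee_rot: [0.598, 0.801, -0.0, -0.0]
ft_force: [-1.1, -0.2, 2.9]
width: 0.0
grip_force: 0.9
t: 15.6
ee_pos: [0.5085, 0.2781, 0.0203]
ee_rot: [0.598, 0.801, -0.0, 0.0]
ft_force: [-0.6, 0.4, 0.6]
width: 0.0
grip_force: 0.0
t 15.6 F [-0.6  0.4  0.6] z 0.0203 tip in line -0.0019 0.0068
wrist vial_mid 0.67 0.0076 0.0104
wrist line_mid 0.52 0.0971 0.0095
   wrist -0.022 767 y [0.0042 0.0157 0.0225] xmax -0.012
   wrist 0.012 1695 y [0.0034 0.0146 0.0223] xmax 0.032
side vial_mid 0.73 0.0015 0.0037
side line_mid 0.76 0.0034 -0.0032
   side -0.022 58 y [0.0102 0.0202 0.0259] xmax -0.0121
   side 0.012 120 y [0.0104 0.0198 0.0249] xmax 0.032
scene vial_mid 0.59 0.004 0.0063
scene line_mid 0.87 -0.0012 0.0043
   scene -0.022 67 y [0.0024 0.0163 0.0228] xmax -0.0121
   scene 0.012 88 y [0.0063 0.0176 0.0235] xmax 0.0314
```

```bash
python3 -m pendant '[{"translation":[-0.03,0.108,0],"delta_rot":[0,0,0],"grip":1},{"translation":[-0.03,0.108,0],"delta_rot":[0,0,0],"grip":1},{"translation":[0,0,0],"delta_rot":[0,0,0],"grip":1},{"translation":[0,0,-0.05],"delta_rot":[0,0,0],"grip":1},{"translation":[0,0,-0.03],"delta_rot":[0,0,0],"grip":1},{"translation":[0,0,-0.02],"delta_rot":[0,0,0],"grip":1},{"translation":[0,0,0],"delta_rot":[0,0,0],"grip":1},{"translation":[0,0,0],"delta_rot":[0,0,0],"grip":1}]'
python3 -m pendant '[{"translation":[0.02,-0.067,0],"delta_rot":[0,0,0],"grip":1},{"translation":[0.02,-0.067,0],"delta_rot":[0,0,0],"grip":1},{"translation":[0.02,-0.067,0],"delta_rot":[0,0,0],"grip":1},{"translation":[0.02,-0.067,0],"delta_rot":[0,0,0],"grip":1},{"translation":[0.02,-0.067,0],"delta_rot":[0,0,0],"grip":1},{"translation":[0.02,-0.067,0],"delta_rot":[0,0,0],"grip":1},{"translation":[0,0,0],"delta_rot":[0,0,0],"grip":1},{"translation":[0,0,0.1],"delta_rot":[0,0,0],"grip":1}]'
python3 -m pendant '[{"translation":[0,0,0.5],"delta_rot":[0,0,0],"grip":1},{"translation":[0,0,0.5],"delta_rot":[0,0,0],"grip":1},{"translation":[0.14,-0.5,0.3],"delta_rot":[0,0,0],"grip":1},{"translation":[0.14,-0.5,0.2],"delta_rot":[0,0,0],"grip":1},{"translation":[0.07,-0.25,0],"delta_rot":[0,0,0],"grip":1},{"translation":[0,0,0],"delta_rot":[0,0,0],"grip":1},{"translation":[0,0,0],"delta_rot":[0,0,0],"grip":1},{"translation":[0,0,0],"delta_rot":[0,0,0],"grip":1}]'
python3 -c "from h import *
report()
f=manip.grab_frame('wrist');g=manip.grab_frame('scene')
r=lambda i,x,y:cv2.resize(i['pixels'][y-75:y+75,x-100:x+100],(400,300),interpolation=cv2.INTER_CUBIC)
p=proj(f,m0)[0].astype(int);p=np.clip(p,[100,75],[540,405]);print(p)
cv2.imwrite('pics/c5.png',np.hstack([r(f,*p),r(g,390,280)])[:,:,::-1])"
```

```text
t: 17.05
ee_pos: [0.5048, 0.2915, 0.0154]
ee_rot: [0.598, 0.801, -0.0, -0.0]
ft_force: [-1.4, -0.1, 1.6]
width: 0.0001
grip_force: 0.8
t: 18.05
ee_pos: [0.5122, 0.267, 0.0204]
ee_rot: [0.598, 0.801, -0.0, 0.0]
ft_force: [-0.5, 0.1, 0.3]
width: -0.0003
grip_force: 0.0
t: 19.05
ee_pos: [0.5324, 0.1933, 0.1104]
ee_rot: [0.598, 0.802, -0.0, -0.001]
ft_force: [-0.0, -0.0, 0.5]
width: 0.0002
grip_force: 0.0
t 19.05 F [-0.  -0.   0.5] z 0.1104 tip in line -0.0 -0.0813
wrist vial_mid 0.81 0.0089 -0.0026
wrist vial_mid 0.28 -0.0227 -0.0025
   wrist -0.022 466 y [-0.0147 -0.0032  0.008 ] xmax -0.012
   wrist 0.012 983 y [-0.0129 -0.0026  0.0078] xmax 0.032
side vial_mid 0.84 0.0044 -0.0037
side line_mid 0.87 0.0052 0.0038
side line_mid 0.5 -0.0265 -0.0186
   side -0.022 55 y [-0.0044  0.0072  0.0128] xmax -0.0124
   side 0.012 119 y [-0.0041  0.0065  0.012 ] xmax 0.0319
scene vial_mid 0.88 0.0076 -0.0
scene line_mid 0.9 0.0001 0.0081
   scene -0.022 65 y [-0.009   0.0038  0.0103] xmax -0.012
   scene 0.012 87 y [-0.005   0.0051  0.0102] xmax 0.0319
[314 124]
```

View pics/c5.png

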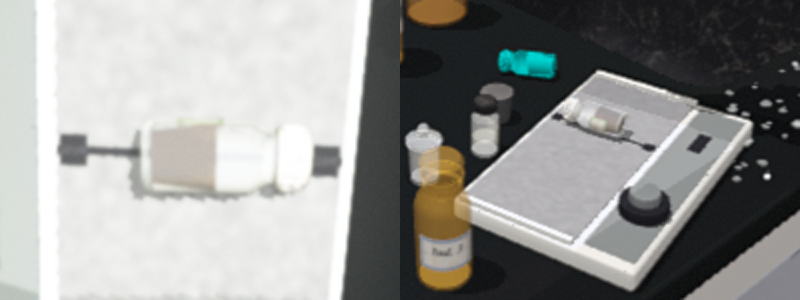

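Wrist view: the vial lies on the line, with the ticks at about (251,123) and (378,129). Measuring the residual offset from this frame.

```bash
python3 - <<'E'
from h import *
f=manip.grab_frame("wrist");o=[214,49]
im=f["pixels"][100:160,230:400].astype(int).sum(2)
# refine ticks: dark blobs centroid
def tick(c):
    x,y=c;w=f["pixels"][y-9:y+10,x-9:x+10].astype(int).sum(2);r,cc=np.nonzero(w<260);return [cc.mean()+x-9,r.mean()+y-9]
T=[tick((251,123)),tick((377,129))];print(T)
m,x,y,L=linef(f,T);print("line",m,np.degrees(np.arctan2(x[1],x[0])),L)
e=onz(f,[[o[0]+143/2,o[1]+157/2],[o[0]+310/2,o[1]+158.5/2]],.0344);print("vial ends",((e-m)@np.c_[x,y]).round(4))
c=cloud(f,np.ones((480,640),bool))-m;q=np.c_[c@x,c@y,c[:,2]+.022]
for a,b in((-.022,-.012),(-.012,0),(0,.012),(.012,.022),(.022,.03)):
    w=q[(q[:,0]>a)&(q[:,0]<b)&(abs(q[:,1])<.03)&(q[:,2]>.038)&(q[:,2]<.05)]
    A=np.c_[w[:,1]**2,w[:,1],np.ones(len(w))];k=np.linalg.lstsq(A,w[:,2],rcond=None)[0]
    print(a,len(w),np.percentile(w[:,1],[3,97]).round(4),"apex y",(-k[1]/2/k[0]).round(4))
print("button",m-.081*x+.085*y)
for n in("scene","side","wrist"):
    g=manip.grab_frame(n)
    for d in manip.landmark_of("scan_button_top",n)[:2]: print(n,d["score"],onz(g,[np.multiply(d["at"],[640,480])],.043)[0])
E
```

```text
[[np.float64(nan), np.float64(nan)], [np.float64(nan), np.float64(nan)]]
line [nan nan nan] nan nan
vial ends [[nan nan]
 [nan nan]]<stdin>:6: RuntimeWarning: Mean of empty slice.
  ret = ret.dtype.type(ret / rcount)
Traceback (most recent call last):
IndexError: index -1 is out of bounds for axis 0 with size 0
```

Using Otsu on each tick window instead of a fixed threshold.

```bash
python3 - <<'E'
from h import *
f=manip.grab_frame("wrist");o=[214,49]
T=[]
for x,y in((251,123),(377,129)):
    w=cv2.cvtColor(f["pixels"][y-8:y+9,x-6:x+7],cv2.COLOR_RGB2GRAY);t,_=cv2.threshold(w,0,255,cv2.THRESH_OTSU);r,c=np.nonzero(w<=t);T.append([c.mean()+x-6,r.mean()+y-8])
print(np.round(T,1))
m,x,y,L=linef(f,T);print("line",m,np.degrees(np.arctan2(x[1],x[0])),L)
e=onz(f,[[o[0]+143/2,o[1]+157/2],[o[0]+310/2,o[1]+158.5/2]],.0344);print("vial ends",((e-m)@np.c_[x,y]).round(4))
c=cloud(f,np.ones((480,640),bool))-m;q=np.c_[c@x,c@y,c[:,2]+.022]
for a,b in((-.022,-.012),(-.012,0),(0,.012),(.012,.022),(.022,.03)):
    w=q[(q[:,0]>a)&(q[:,0]<b)&(abs(q[:,1])<.03)&(q[:,2]>.038)&(q[:,2]<.05)]
    if len(w)<20: continue
    k=np.polyfit(w[:,1],w[:,2],2)
    print(a,len(w),np.percentile(w[:,1],[3,97]).round(4),"apex y",(-k[1]/2/k[0]).round(4))
print("button",m-.081*x+.085*y)
for n in("scene","side","wrist"):
    g=manip.grab_frame(n)
    for d in manip.landmark_of("scan_button_top",n)[:2]: print(n,d["score"],onz(g,[np.multiply(d["at"],[640,480])],.043)[0])
E
```

```text
[[250.7 123.4]
 [376.8 128.9]]
line [0.51181315 0.27066569 0.022     ] 14.226773750631654 0.09217521909779317
vial ends [[-0.0198 -0.0023]
 [ 0.0384 -0.0004]]
-0.022 411 [-0.0131  0.0088] apex y -0.002
-0.012 662 [-0.0129  0.0093] apex y -0.0017
0 661 [-0.0125  0.0098] apex y -0.0014
0.012 513 [-0.0123  0.0093] apex y -0.0012
0.022 346 [-0.0096  0.008 ] apex y -0.0009
button [0.41240774 0.3331522  0.022     ]
scene 0.65 [0.48304216 0.29932123 0.043     ]
scene 0.5 [0.40669026 0.33761316 0.043     ]
side 0.49 [0.41048005 0.33526619 0.043     ]
side 0.17 [0.51232383 0.3057813  0.043     ]
```

The vial is about 1.5 mm off the line's centre, 9 mm along it and within 2° of it, which is well inside tolerance. Next the button at (0.412, 0.333).

```bash
python3 -m pendant '[{"translation":[-0.5,0.583,0],"delta_rot":[0,0,0],"grip":1},{"translation":[-0.5,0.583,0],"delta_rot":[0,0,0],"grip":1},{"translation":[-0.5,0.583,0],"delta_rot":[0,0,0],"grip":1},{"translation":[-0.5,0.583,0],"delta_rot":[0,0,0],"grip":1},{"translation":[0,0,0],"delta_rot":[0,0,0],"grip":1},{"translation":[0,0,-0.5],"delta_rot":[0,0,0],"grip":1},{"translation":[0,0,-0.5],"delta_rot":[0,0,0],"grip":1},{"translation":[0,0,-0.3],"delta_rot":[0,0,0],"grip":1}]'
python3 -c "from h import *
g=manip.grab_frame('side');h=manip.grab_frame('scene')
cr=lambda f,x,y:cv2.resize(f['pixels'][y-37:y+38,x-50:x+50],(400,300),interpolation=cv2.INTER_CUBIC)
cv2.imwrite('pics/c6.png',np.hstack([cr(g,430,260),cr(h,405,290)])[:,:,::-1])"
```

```text
t: 21.0
ee_pos: [0.4128, 0.3311, 0.0315]
ee_rot: [0.598, 0.801, -0.001, -0.0]
ft_force: [-0.3, 0.2, 0.4]
width: -0.0003
grip_force: 0.0
```

View pics/c6.png

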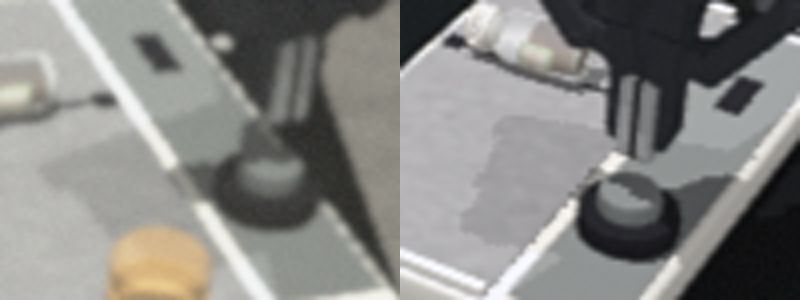

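The tip is over the button (side (290,118) against (275,165)), so I'm pressing down, holding and releasing.

```bash
python3 -m pendant '[{"translation":[0.03,0.02,-0.15],"delta_rot":[0,0,0],"grip":1},{"translation":[0,0,-0.13],"delta_rot":[0,0,0],"grip":1},{"translation":[0,0,-0.04],"delta_rot":[0,0,0],"grip":1},{"translation":[0,0,-0.03],"delta_rot":[0,0,0],"grip":1},{"translation":[0,0,-0.03],"delta_rot":[0,0,0],"grip":1},{"translation":[0,0,-0.03],"delta_rot":[0,0,0],"grip":1},{"translation":[0,0,0],"delta_rot":[0,0,0],"grip":1},{"translation":[0,0,0],"delta_rot":[0,0,0],"grip":1}]'
```

```text
t: 22.1
ee_pos: [0.4151, 0.3337, 0.009]
ee_rot: [0.598, 0.801, 0.0, 0.0]
ft_force: [-0.4, -1.1, 2.7]
width: 0.0
grip_force: 1.3
```

```bash
python3 -m pendant '[{"translation":[0,0,-0.015],"delta_rot":[0,0,0],"grip":1},{"translation":[0,0,-0.015],"delta_rot":[0,0,0],"grip":1},{"translation":[0,0,-0.015],"delta_rot":[0,0,0],"grip":1},{"translation":[0,0,0],"delta_rot":[0,0,0],"grip":1},{"translation":[0,0,0],"delta_rot":[0,0,0],"grip":1},{"translation":[0,0,0],"delta_rot":[0,0,0],"grip":1},{"translation":[0,0,0],"delta_rot":[0,0,0],"grip":1},{"translation":[0,0,0],"delta_rot":[0,0,0],"grip":1}]'
```

```text
t: 23.1
ee_pos: [0.4151, 0.3337, 0.0067]
ee_rot: [0.598, 0.801, 0.0, 0.0]
ft_force: [-1.9, -1.2, 6.7]
width: 0.0001
grip_force: 3.1
```

```bash
python3 -m pendant '[{"translation":[0,0,-0.015],"delta_rot":[0,0,0],"grip":1},{"translation":[0,0,0],"delta_rot":[0,0,0],"grip":1},{"translation":[0,0,0],"delta_rot":[0,0,0],"grip":1},{"translation":[0,0,0],"delta_rot":[0,0,0],"grip":1},{"translation":[0,0,0],"delta_rot":[0,0,0],"grip":1},{"translation":[0,0,0],"delta_rot":[0,0,0],"grip":1},{"translation":[0,0,0],"delta_rot":[0,0,0],"grip":1},{"translation":[0,0,0],"delta_rot":[0,0,0],"grip":1}]'
python3 -m pendant '[{"translation":[0,0,0.1],"delta_rot":[0,0,0],"grip":1},{"translation":[0,0,0.3],"delta_rot":[0,0,0],"grip":1},{"translation":[0,0,0.5],"delta_rot":[0,0,0],"grip":1},{"translation":[0,0,0.5],"delta_rot":[0,0,0],"grip":1},{"translation":[0,0,0.5],"delta_rot":[0,0,0],"grip":1},{"translation":[0,0,0.3],"delta_rot":[0,0,0],"grip":1},{"translation":[0,0,0],"delta_rot":[0,0,0],"grip":1},{"translation":[0,0,0],"delta_rot":[0,0,0],"grip":1}]'
python3 -c "from h import *
report()"
```

```text
t: 24.1
ee_pos: [0.4151, 0.3338, 0.0067]
ee_rot: [0.598, 0.802, 0.0, 0.0]
ft_force: [-2.7, -1.8, 9.3]
width: -0.0001
grip_force: 4.8
t: 25.1
ee_pos: [0.4142, 0.3332, 0.1357]
ee_rot: [0.598, 0.801, -0.001, -0.0]
ft_force: [-0.6, 0.8, -0.9]
width: 0.0004
grip_force: 0.0
t 25.1 F [-0.6  0.8 -0.9] z 0.1357 tip in line -0.0794 0.0837
wrist vial_mid 0.75 0.0081 0.0002
wrist line_mid 0.79 0.0025 -0.0042
   wrist -0.022 207 y [-0.01    0.0044  0.0097] xmax -0.012
   wrist 0.012 474 y [-0.0081  0.0033  0.0098] xmax 0.032
side vial_mid 0.83 0.0115 0.0041
side vial_mid 0.28 -0.0145 -0.0029
side line_mid 0.76 -0.0058 -0.0073
   side -0.022 57 y [-0.0046  0.0072  0.0126] xmax -0.012
   side 0.012 125 y [-0.0029  0.0067  0.0129] xmax 0.0319
scene vial_mid 0.91 0.0048 0.0025
scene line_mid 0.96 0.0004 0.0025
   scene -0.022 64 y [-0.0083  0.0041  0.0109] xmax -0.0125
   scene 0.012 87 y [-0.0055  0.0048  0.0105] xmax 0.0309
```

The tip stopped moving (z stayed at 0.0067) while the force rose to 9 N, so the button reached its stop. It is now released, and the vial has not moved. Handing in.

```bash
python3 -c "from rig import manip
print(manip.finish_job())"
```

```text
the job is handed in; nothing more can be done
None
```

I rolled the vial onto the line in four gentle strokes (about 1.5 mm off its centre), then pressed the scan button to its stop, released it and handed the job in at about 25 s; the hand-in returned no verdict.

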